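# Find the key for the grill counter's cash box

### The job

Unlock the grey cash box on the tiled counter: of the three black-handled keys standing there, find the one whose foot fits the slot in the brass lock disc on the lid. Stand it fully home in the slot, turn it clockwise (seen from above) until the disc stops, and leave it standing in the lock.

Things in the scene. Friction and masses are not known exactly. Their poses are not given: they have to be found in the camera images.
- key_flat: The key that fits, upright on the counter: dark steel bar foot 60 (x) x 18 (y) x 16 mm high, on it a black tab handle 26 (x) x 12 (y), 16 to 56 mm above the underside, pinched across the 12 mm. 0.12 kg. Origin: centre of the underside, z up. In the same row, 100 mm or more apart in any order, stand two wrong keys, same handle, that do not enter: disc foot 50 mm, cross foot 60 x 60 mm.
- slot (a point): Centre of the floor of the slot in the 102 mm brass disc amid the lid of a fixed steel box (166 x 226 mm, 80 high; disc top 98 mm above the counter). Slot 74 mm along x, 30 along y, 14 deep, open at the top, z up; it turns with the disc. The flat key goes in either way round, with 7 (x) and 6 mm (y) play each side and 0.2 rad of slack each way; home, its origin is level with this point.
- lock (a joint): Turn of the lock disc in rad about the upright axis through the slot's centre: 0 = locked (start), grows clockwise seen from above, stops at 1.0 (unlocked). Takes about 0.05 N m and stays where it is left.
Not all that is in view belongs to the job. Leave any orange look-alike of the key_flat alone.

How it is judged:
By the outcome, as a careful person would: the job done as asked, in the order asked, and still so for the second after the job is handed in, with the robot touching nothing.
It also fails if it takes over 42 s, if anything falls off the work surface, if the arm or the gripper's body presses on something with over 40 N, if the wrist force passes 120 N, or if a joint passes its speed limit or range.

### The arm

A 6-joint arm with a two-finger parallel gripper is mounted at the origin on the work surface. World frame = base frame: x ahead of the robot, y to its left, z up, the work surface at z = 0. Lengths are in mm, angles in rad, forces in N, time in s.
With the tool pointing down it reaches from about 300 to 775 mm from the base axis. Payload 14.6 kg.
Tool frame: the origin (TCP) lies at the very end of the fingers, on their centre line; the grasp point (between the pads) lies 19 mm behind it; z points along the fingers, y is the line along which they close (so a half turn about z gives the same grasp; the last joint's range is limited). The gripper opens to 94 mm and grips with 3 to 60 N. Pads are 16 mm wide; open, the fingers measure 119 mm over their backs; the gripper's body (75 mm by 177 mm) begins 78 mm behind the grasp point.
Start: joints at [1.195, 0.3, 1.521, -0, 1.321, -0.067], TCP at [167.151, 523.975, 205.446] pointing down, gripper open.
Joint ranges: [-3.03, 3.03], [-0.79, 2.21], [0.23, 2.52], [-1.04, 4.18], [0, 3.07], [-2.55, 2.55]. Speed limits (rad/s): [2.22, 2.22, 2.57, 3.14, 3.14, 3.14].

### API

Orientations are given as [roll, pitch, yaw] about the fixed x, y, z axes, in that order (R = Rz(yaw) Ry(pitch) Rx(roll)).
In Python, from cell import manip, eyes, ticket gives the robot as it stands. The module is installed in compiled form; this text tells all that it offers.
- The arm moves only by the tool arm_command, never from a script. Its argument "plan" is a list of rows, each a list of 5 numbers: the opening, from -1 (shut) to 1 (fully open), then the shift along the tool's x, y, z in m, then the turn about the tool's z in rad. In form: [[jaw, dx, dy, dz, roll], ...]. A call has 1 to 20 rows; each row shifts and turns the commanded pose from where the row before left it, along the tool's axes as they then stand; what a row does not reach is not made up. A row lasts 1/8 s, in which the tool goes at most 62.5 mm and 10.7 degrees, less where a joint would pass 70% of its speed; a pose out of reach is approached as far as the arm can. A call is refused whole if a number of a shift passes 0.0625 or a number of a turn 0.188, either way. A call with a gripper value outside its range is refused whole. The fingers move at their own pace and stop on an object; "newtons" is the grip in N (left out, the last holds). Time passes only in rows, so rows that do not move let the fingers close. It gives the time, the measured TCP pose, the force, the opening and the grip force at its end, in the units of the state.
- manip.read_state(): the state, without advancing time (a new reading comes with each control period).
- eyes.camera(name): name is "scene" or "top" or "wrist"; returns a dict with "img" (400x640x3 uint8, blue, green, red), "z_map" (400x640 float32, mm along the optical axis (not along the pixel's ray), 0 where there is no reading), "fx", "fy", "cx", "cy" (pixels), "eye" and "orientation" of the camera in the world. Camera axes: x right, y down, z forward; pixel columns grow to the right and rows downward; lengths in mm; the calibration is good to about 2 mm. A picture is of the moment at which its call begins.
- ticket.sign_off(): hands the job in; it is judged then, once.
The state is a dict: "clock": time; "joints": joint angles; "qd": joint speeds; "effort": joint torques, N m; "eef_pos": TCP position; "eef_rot": TCP orientation; "wrist_force": force on the tool from outside, world axes, zero at the start; "moment": the same for the moment, N m; "finger_gap": finger opening in mm; "finger_force": force on a finger pad.
Only numpy, scipy, OpenCV 4.12 (cv2) and the standard library are available. Lean on these libraries where they do the work, as an engineer would, in place of code of your own. Each camera call takes 0.05 s, during which the arm holds its last target. There are 200 camera calls.

## Working session

There is one attempt and no reset: what is moved stays moved. The work goes in short steps, Python scripts to look and compute and a tool call to move; the robot and the scene stay as the last step left them, time stands still between calls to the robot, and variables do not carry over. Pictures are saved under pics/ and viewed, at most 10 in all, crops included, and the job is handed in when it is done.

Besides the shell and the picture viewer there is one more tool, called after ">>>" in YAML: its name, and indented under it one key for each argument. arm_command: Moves the arm, as the interface text tells. Its arguments: {"type":"object","properties":{"plan":{"type":"array"},"newtons":{"type":"number"}},"required":["plan"]}

```bash
mkdir -p pics; cat > h.py <<'E'
import numpy as np, cv2
from cell import manip, eyes, ticket
from scipy.spatial.transform import Rotation as R
def rot(o):
    o=np.array(o,float)
    return o if o.shape==(3,3) else (R.from_euler('xyz',o).as_matrix() if o.size==3 else R.from_quat(o).as_matrix())
def ray(c,uv,z):
    uv=np.atleast_2d(uv).astype(float)
    d=np.c_[(uv[:,0]-c['cx'])/c['fx'],(uv[:,1]-c['cy'])/c['fy'],np.ones(len(uv))]@rot(c['orientation']).T
    e=np.array(c['eye']); return e+d*((z-e[2])/d[:,2])[:,None]
def cloud(c):
    v,u=np.mgrid[:400,:640]; z=c['z_map']
    return np.stack([(u-c['cx'])/c['fx']*z,(v-c['cy'])/c['fy']*z,z],-1)@rot(c['orientation']).T+np.array(c['eye'])
E
python3 - <<'E'
from h import *
for n in("top","scene"):
    c=eyes.camera(n); cv2.imwrite(f'pics/{n}0.png',c['img']); print(n,c['eye'],c['orientation'],c['fx'],c['cx'],c['cy'])
print(manip.read_state())
E
```

```text
top [459.90152251 -93.74783322 998.12854814] [-3.08266103 -0.00384799 -1.56331445] 445.7732035814703 318.79210670442524 196.42988016461413
scene [1109.0171104  -427.69236788  763.98550609] [-2.3655891   0.01648921  1.02291497] 389.03168027365217 328.36410931781296 199.47959939735054
{'clock': 0.1, 'joints': array([ 1.19536667e+00,  3.00410972e-01,  1.52154825e+00,  1.81888006e-05,
        1.32069332e+00, -6.66088202e-02]), 'qd': array([ 1.62372642e-05, -1.75671405e-03, -7.72564509e-04, -3.17087676e-04,
       -1.15060195e-03, -5.73619525e-04]), 'effort': array([ 1.65845362e-03, -5.32644582e+01, -3.53285372e+01,  7.10114907e-02,
        2.33423850e-02, -5.10081816e-05]), 'eef_pos': array([167.07686804, 523.75040681, 204.93320052]), 'eef_rot': array([-3.14053629e+00, -8.81246992e-05,  2.83276726e+00]), 'wrist_force': array([-0.11805762,  0.88804241,  0.16493948]), 'moment': array([-0.0007217 ,  0.04301158,  0.02714035]), 'finger_force': 0.0, 'finger_gap': 94.30391068687813}
```

View pics/top0.png

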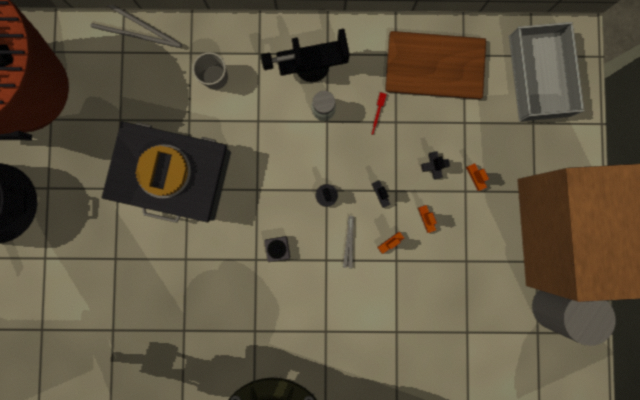

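View pics/scene0.png

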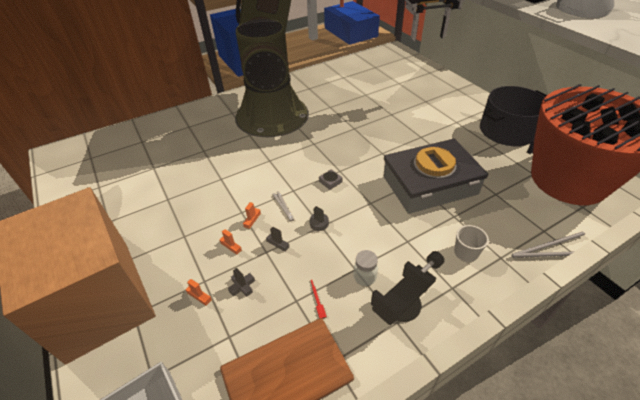

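The top view shows three black-handled keys: one at (326,195) with a round disc foot, one at (381,193) with a narrow bar foot, and one at (435,164) with a cross foot. The orange look-alikes are at (390,242), (428,219) and (478,177). The lock disc is at (163,171). The key at (381,193) is black with a bar foot, so it fits the description. I'll confirm that in a crop and measure it.

```bash
python3 - <<'E'
from h import *
c=eyes.camera("top"); P=cloud(c); im=c['img']
a=cv2.resize(im[150:225,300:460],(800,375),interpolation=cv2.INTER_CUBIC)
cv2.imwrite('pics/crop1.png',a)
hsv=cv2.cvtColor(im,cv2.COLOR_BGR2HSV)
print('counter z',np.median(P[200:260,180:240,2]), 'disc z',np.median(P[185:192,155:172,2]), 'box',np.median(P[140:145,190:205,2]))
# key: raised points
sub=np.zeros((400,640),bool); sub[165:225,360:402]=1
for lo,hi in((6,24),(30,80),(6,80)):
    m=sub&(P[...,2]>lo)&(P[...,2]<hi); q=P[m]; 
    r=cv2.minAreaRect(q[:,:2].astype(np.float32)); print('key',lo,m.sum(),q.mean(0),r, np.median(q[:,2]))
# brass
m=cv2.inRange(hsv,(15,120,70),(35,255,255)); m[:,:100]=0;m[:,230:]=0
cs=max(cv2.findContours(m,0,2)[0],key=cv2.contourArea)
h=cv2.convexHull(cs); e=cv2.fitEllipse(h); print('disc',e,ray(c,e[0],98))
f=np.zeros_like(m); cv2.fillPoly(f,[h],255); f=cv2.erode(f,np.ones((9,9)))
s=((im.max(2)<70)&(f>0)).astype(np.uint8)
k=max(cv2.findContours(s,0,2)[0],key=cv2.contourArea)
r=cv2.minAreaRect(k);print(r); W=ray(c,cv2.boxPoints(r),98); print(W, W.mean(0))
r=cv2.minAreaRect(ray(c,k[:,0],98)[:,:2].astype(np.float32));print('slot',r)
E
```

```text
counter z 1.4858021591988404 disc z 98.26455340652001 box 80.34198706156803
key 6 159 [ 524.12452621 -232.22953439   16.08360122] ((525.1028442382812, -233.43038940429688), (59.34003829956055, 18.15254783630371), 24.964962005615234) 16.444183032270416
key 30 91 [ 524.88912768 -232.32913834   52.77226137] ((525.6058349609375, -233.36329650878906), (25.604055404663086, 12.101872444152832), 24.561248779296875) 56.07680718972074
key 6 254 [ 524.38964669 -232.19856015   29.39687235] ((525.1028442382812, -233.43038940429688), (59.34003829956055, 18.15254783630371), 24.964962005615234) 18.112716439305984
disc ((160.13560485839844, 170.0115203857422), (49.31875228881836, 50.79127883911133), 33.701087951660156) [[564.19851356 225.19040048  98.        ]]
((160.11764526367188, 170.0294189453125), (13.824528694152832, 35.41019821166992), 14.03624439239502)
[[532.47454396 246.54898715  98.        ]
 [602.62803863 231.21429659  98.        ]
 [595.98559854 203.81051243  98.        ]
 [525.88577615 219.26676683  98.        ]] [564.24348932 225.21014075  98.        ]
slot ((564.25732421875, 225.2349090576172), (28.18045425415039, 72.0783920288086), 77.56588745117188)
```

View pics/crop1.png

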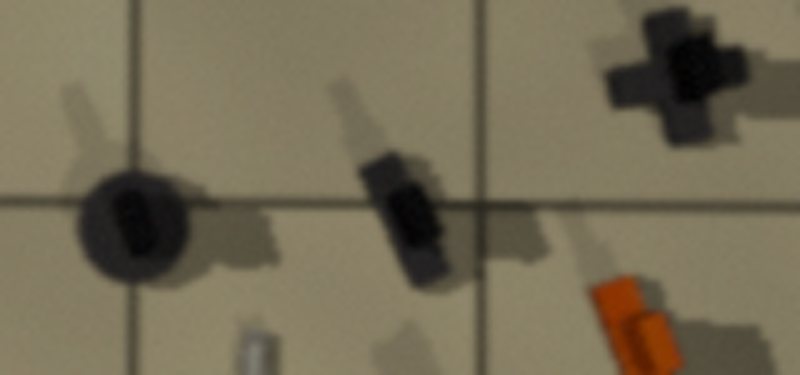

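The crop confirms it. The middle key, at (400,215) in the crop, is black with a plain bar foot, while its neighbours have a round and a cross foot. The key is at (525,-233) with its long axis at +0.436 rad. The slot is at (564,225) with its axis at -0.216 rad. I'll move above the key first, then rotate.

>>> arm_command:
  plan:
    - [0.1,-0.036,-0.038,0,0]
    - [0.1,-0.036,-0.038,0,0]
    - [0.1,-0.036,-0.038,0,0]
    - [0.1,-0.036,-0.038,0,0]
    - [0.1,-0.036,-0.038,0,0]
    - [0.1,-0.036,-0.038,0,0]
    - [0.1,-0.036,-0.038,0,0]
    - [0.1,-0.036,-0.038,0,0]
    - [0.1,-0.036,-0.038,0,0]
    - [0.1,-0.036,-0.038,0,0]
    - [0.1,-0.036,-0.038,0,0]
    - [0.1,-0.036,-0.038,0,0]
    - [0.1,-0.036,-0.038,0,0]
    - [0.1,-0.036,-0.038,0,0]
    - [0.1,-0.036,-0.038,0,0]
    - [0.1,0,-0.004,0,0]
  newtons: 30

```text
clock: 2.15
eef_pos: [507.4, -189.3, 204.4]
eef_rot: [3.142, -0.001, 2.83]
wrist_force: [0.2, 0.8, 0.0]
finger_gap: 51.2
finger_force: 0.0
```

>>> arm_command:
  plan:
    - [0.1,0,0,0,0.171]
    - [0.1,0,0,0,0.171]
    - [0.1,0,0,0,0.171]
    - [0.1,0,0,0,0.171]
    - [0.1,0,0,0,0.171]
    - [0.1,0,0,0,0.171]
    - [0.1,0,0,0,0.171]
    - [0.1,0,0,0,0.171]
    - [0.1,0,0,0,0.171]
    - [0.1,0,0,0,0.171]
    - [0.1,0,0,0,0.171]
    - [0.1,0,0,0,0.171]
    - [0.1,0,0,0,0.171]
    - [0.1,0,0,0,0.171]
    - [0.1,0,0,0,0]

```text
clock: 4.03
eef_pos: [506.9, -186.3, 205.5]
eef_rot: [-3.141, 0.0, 0.44]
wrist_force: [-0.1, 0.3, -0.2]
finger_gap: 51.7
finger_force: 0.0
```

```bash
cat >> h.py <<'E'
def to(x,y,z,yaw):
    s=manip.read_state(); Rt=rot(s['eef_rot']); 
    d=Rt.T@(np.array([x,y,z])-s['eef_pos']); r=(s['eef_rot'][2]-yaw+np.pi)%(2*np.pi)-np.pi
    print('t',s['clock'],'pos',s['eef_pos'].round(1),'rot',s['eef_rot'].round(3),'q6',s['joints'][5].round(2),'q1',s['joints'][0].round(2),'F',s['wrist_force'].round(1),'gap',s['finger_gap'].round(1),'ff',s['finger_force']); print('need mm (current tool axes)',d.round(1),'roll',round(r,3))
E
python3 - <<'E'
from h import *
to(525,-233,60,0.436)
c=eyes.camera("wrist"); cv2.imwrite('pics/w1.png',c['img']); P=cloud(c)
d=np.hypot(P[...,0]-525,P[...,1]+233)
for lo,hi in((10,22),(45,65)):
    m=(d<40)&(P[...,2]>lo)&(P[...,2]<hi); q=P[m]
    if len(q)>20: print(lo,m.sum(),cv2.minAreaRect(q[:,:2].astype(np.float32)))
E
```

```text
Traceback (most recent call last):
  File "h.py", line 17, in to
    print('t',s['clock'],'pos',s['eef_pos'].round(1),'rot',s['eef_rot'].round(3),'q6',s['joints'][5].round(2),'q1',s['joints'][0].round(2),'F',s['wrist_force'].round(1),'gap',s['finger_gap'].round(1),'ff',s['finger_force']); print('need mm (current tool axes)',d.round(1),'roll',round(r,3))
                                                                                                                                                                               ^^^^^^^^^^^^^^^^^^^^^
AttributeError: 'float' object has no attribute 'round'
```

```bash
sed -i "s/s\['finger_gap'\].round(1)/s['finger_gap']/" h.py
python3 - <<'E'
from h import *
to(525,-233,60,0.436)
c=eyes.camera("wrist"); cv2.imwrite('pics/w1.png',c['img']); P=cloud(c)
d=np.hypot(P[...,0]-525,P[...,1]+233)
for lo,hi in((10,22),(45,65)):
    m=(d<40)&(P[...,2]>lo)&(P[...,2]<hi); q=P[m]
    if len(q)>20: print(lo,m.sum(),cv2.minAreaRect(q[:,:2].astype(np.float32)))
E
```

```text
t 4.025 pos [ 506.9 -186.3  205.5] rot [-3.141  0.     0.44 ] q6 0.71 q1 -0.42 F [-0.1  0.3 -0.2] gap 51.73188722811096 ff 0.0
need mm (current tool axes) [ -3.5  50.  145.5] roll 0.004
10 443 ((527.6980590820312, -237.18798828125), (59.87175369262695, 18.10978126525879), 24.967689514160156)
45 278 ((528.31494140625, -237.11338806152344), (25.05019760131836, 12.195606231689453), 24.437217712402344)
```

View pics/w1.png

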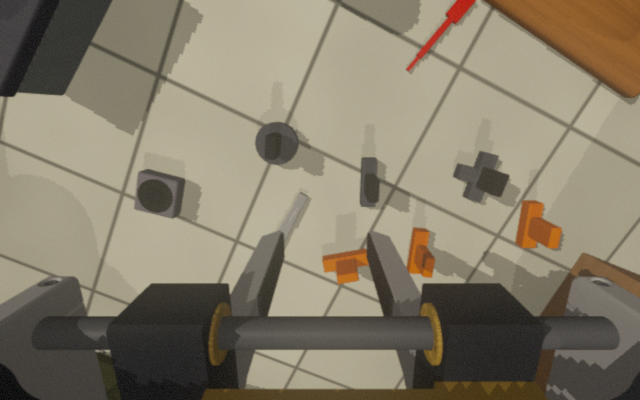

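The wrist view shows the bar key at (369,182), upright and parallel to the fingers. It reads about 4 mm from the top-camera estimate. I'll close in using the mean and look again.

>>> arm_command:
  plan:
    - [0.1,-0.001,0.026,0,0]
    - [0.1,-0.002,0.026,0,0]
    - [0.1,0,0,0.04,0]
    - [0.1,0,0,0.04,0]
    - [0.1,0,0,0.04,0]
    - [0.1,0,0,0,0]
    - [0.1,0,0,0,0]

```text
clock: 4.95
eef_pos: [527.2, -235.5, 87.2]
eef_rot: [3.14, -0.001, 0.441]
wrist_force: [0.1, -0.7, -0.3]
finger_gap: 51.7
finger_force: 0.0
```

```bash
python3 - <<'E'
from h import *
to(526.5,-235,22,0.436)
c=eyes.camera("wrist"); cv2.imwrite('pics/w2.png',c['img']); P=cloud(c)
d=np.hypot(P[...,0]-527,P[...,1]+235)
for lo,hi in((10,22),(45,65)):
    m=(d<36)&(P[...,2]>lo)&(P[...,2]<hi); q=P[m]
    if len(q)>20: print(lo,m.sum(),cv2.minAreaRect(q[:,:2].astype(np.float32)))
E
```

```text
t 4.95 pos [ 527.2 -235.5   87.2] rot [ 3.14e+00 -1.00e-03  4.41e-01] q6 0.65 q1 -0.48 F [ 0.1 -0.7 -0.3] gap 51.70284068030971 ff 0.0
need mm (current tool axes) [-0.5 -0.9 65.2] roll 0.005
10 712 ((528.2092895507812, -237.2052459716797), (59.435184478759766, 17.67730140686035), 24.72563934326172)
45 613 ((527.966064453125, -236.9734649658203), (26.13172149658203, 11.851943016052246), 24.83817481994629)
```

View pics/w2.png

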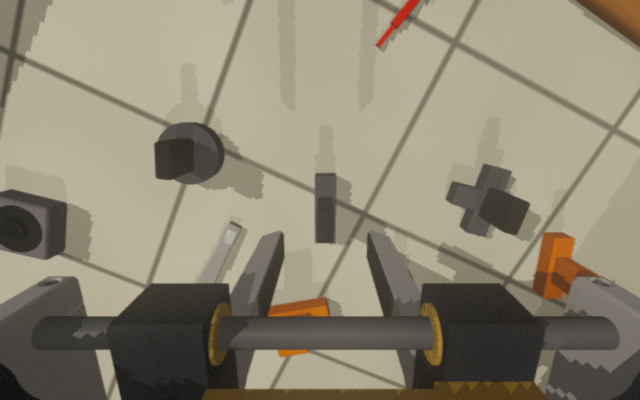

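The view shows the key at col 325, midway between the fingers at cols 283 and 368. It's centred and aligned, so I'll descend and grip.

>>> arm_command:
  plan:
    - [0.1,0,0,0.03,0]
    - [0.1,0,0,0.025,0]
    - [0.1,0,0,0.01,0]
    - [0.1,0,0,0,0]
    - [-1,0,0,0,0]
    - [-1,0,0,0,0]
    - [-1,0,0,0,0]
    - [-1,0,0,0,0]
    - [-1,0,0,0,0]
    - [-1,0,0,0,0]
  newtons: 30

```text
clock: 6.25
eef_pos: [526.6, -235.4, 20.5]
eef_rot: [3.142, -0.0, 0.439]
wrist_force: [-0.6, -0.3, 1.2]
finger_gap: 11.6
finger_force: 30.0
```

>>> arm_command:
  plan:
    - [-1,0,0,-0.03,0]
    - [-1,0,0,-0.05,0]
    - [-1,0,0,-0.05,0]
    - [-1,0,0,-0.05,0]
    - [-1,0,0,0,-0.178]
    - [-1,0,0,0,-0.178]
    - [-1,0,0,0,-0.178]
    - [-1,0,0,0,-0.178]
    - [-1,0,0,0,-0.178]
    - [-1,0,0,0,-0.178]
    - [-1,0,0,0,-0.178]
    - [-1,0,0,0,-0.178]
    - [-1,0,0,0,-0.178]
    - [-1,0,0,0,-0.178]
    - [-1,0,0,0,-0.178]
    - [-1,0,0,0,-0.178]
    - [-1,0,0,0,-0.178]
    - [-1,0,0,0,-0.178]
    - [-1,0,0,0,0]

```text
clock: 8.62
eef_pos: [526.4, -235.3, 200.2]
eef_rot: [3.141, -0.0, 2.93]
wrist_force: [-0.4, 0.1, -0.8]
finger_gap: 11.8
finger_force: 30.0
```

>>> arm_command:
  plan:
    - [-1,0.006,0.046,0,0]
    - [-1,0.006,0.046,0,0]
    - [-1,0.006,0.046,0,0]
    - [-1,0.006,0.046,0,0]
    - [-1,0.006,0.046,0,0]
    - [-1,0.006,0.046,0,0]
    - [-1,0.006,0.046,0,0]
    - [-1,0.006,0.046,0,0]
    - [-1,0.006,0.046,0,0]
    - [-1,0.006,0.044,0,0]
    - [-1,0,0,0,0]
    - [-1,0,0,0,0]

```text
clock: 10.12
eef_pos: [563.6, 224.7, 200.2]
eef_rot: [-3.141, -0.0, 2.928]
wrist_force: [1.6, 0.8, -0.9]
finger_gap: 11.7
finger_force: 30.0
```

```bash
cat > look.py <<'E'
from h import *
import sys
to(564,225,125,2.926)
for n in("wrist","top"):
    c=eyes.camera(n); im=c['img']; cv2.imwrite(f'pics/{n}_{sys.argv[1]}.png',im); P=cloud(c)
    d=np.hypot(P[...,0]-564,P[...,1]-225)
    m=(d<49)&(abs(P[...,2]-98)<4); q=P[m]
    if len(q)>50: print(n,'disc top n',len(q),cv2.minEnclosingCircle(q[:,:2].astype(np.float32)))
    m=(d<40)&(P[...,2]<92)&(P[...,2]>80); q=P[m]
    if len(q)>50: print(n,'slot floor',len(q),cv2.minAreaRect(q[:,:2].astype(np.float32)),np.median(q[:,2]))
    m=(d<45)&(P[...,2]>105)&(P[...,2]<320); q=P[m]
    print(n,'above',len(q))
    e=manip.read_state()['eef_pos']; k=(abs(P[...,2]-(e[2]-4.5))<4)&(np.hypot(P[...,0]-e[0],P[...,1]-e[1])<36); q=P[k]
    if len(q)>30: print(n,'foot top',len(q),cv2.minAreaRect(q[:,:2].astype(np.float32)))
E
python3 look.py a
```

```text
t 10.125 pos [563.6 224.7 200.2] rot [-3.141 -0.     2.928] q6 -1.04 q1 0.32 F [ 1.6  0.8 -0.9] gap 11.725729862922048 ff 29.9992436170578
need mm (current tool axes) [-0.3  0.4 75.2] roll 0.002
wrist disc top n 5021 ((564.012939453125, 224.94740295410156), 48.97068786621094)
wrist slot floor 935 ((565.2593994140625, 222.84422302246094), (30.11220932006836, 67.85717010498047), 77.58438110351562) 83.92889659495034
wrist above 18121
wrist foot top 919 ((545.962890625, 227.2837371826172), (18.015094757080078, 24.664220809936523), 79.06368255615234)
top disc top n 703 ((563.9637451171875, 224.9220733642578), 48.922996520996094)
top slot floor 126 ((564.4466552734375, 225.4929962158203), (21.884387969970703, 74.3276138305664), 76.56700897216797) 85.41121637216872
top above 71
```

View pics/wrist_a.png

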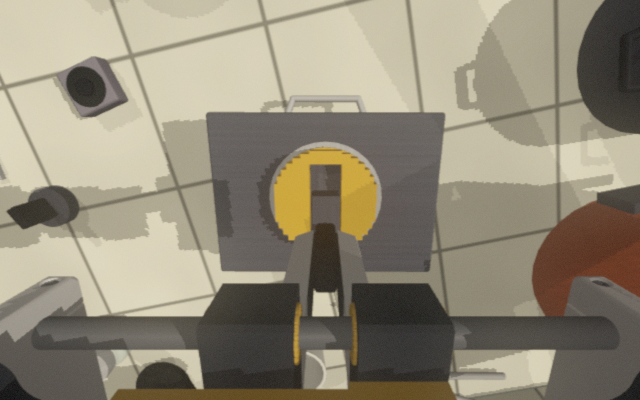

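The wrist view shows the key foot lined up with the slot, which spans cols 310–340 and rows 165–230. For the position along the slot, I'll fit the brass rim.

```bash
python3 - <<'E'
from h import *
im=cv2.imread('pics/wrist_a.png'); c=eyes.camera('wrist')
hsv=cv2.cvtColor(im,cv2.COLOR_BGR2HSV); P=cloud(c)
m=cv2.inRange(hsv,(15,100,60),(35,255,255)); m[260:]=0
q=P[(m>0)&(abs(P[...,2]-98)<3)]
h=cv2.convexHull(q[:,:2].astype(np.float32))[:,0]
from scipy.optimize import least_squares
f=least_squares(lambda p:np.hypot(*(h-p[:2]).T)-51,[564,225],loss='soft_l1'); print(f.x,np.abs(f.fun).round(1))
# slot end: dark floor extent + foot end along slot axis rel TCP
u=np.array([.977,-.214]); e=manip.read_state()['eef_pos'][:2]
fl=P[(abs(P[...,2]-84)<3)&(np.hypot(P[...,0]-564,P[...,1]-225)<45)][:,:2]; s=(fl-e)@u; print('slot s',s.min(),s.max())
k=P[(abs(P[...,2]-196)<4)&(np.hypot(P[...,0]-e[0],P[...,1]-e[1])<36)][:,:2]; s=(k-e)@u; print('foot s',s.min(),s.max())
E
```

```text
[566.12747791 222.05695681] [0.9 0.6 0.1 0.  0.4 2.9 0.8 0.6 0.2 0.3 0.2 0.2 0.  0.2 0.1 0.4 1.4 0.2
 0.  0.4 0.4 0.2 0.  0.1 0.5 2.9 0.7 0.5 0.2 1.4 2.3 0.2]
slot s -31.87310798274634 35.663515589607165
foot s -30.100185672813538 -5.720841539190242
```

>>> arm_command:
  plan:
    - [-1,-0.002,-0.001,0.025,0]
    - [-1,0,0,0.03,0]
    - [-1,0,0,0.02,0]
    - [-1,0,0,0,0]
    - [-1,0,0,0,0]

```text
clock: 10.9
eef_pos: [566.0, 223.4, 126.6]
eef_rot: [3.141, 0.001, 2.93]
wrist_force: [1.2, -0.1, -0.7]
finger_gap: 12.0
finger_force: 30.0
```

```bash
python3 look.py b
```

```text
t 10.9 pos [566.  223.4 126.6] rot [3.141e+00 1.000e-03 2.930e+00] q6 -1.04 q1 0.32 F [ 1.2 -0.1 -0.7] gap 11.960684322439946 ff 29.999387562274933
need mm (current tool axes) [2.2 1.1 1.6] roll 0.004
wrist disc top n 7817 ((564.0571899414062, 224.93788146972656), 48.95442199707031)
wrist slot floor 1097 ((553.5614624023438, 225.36578369140625), (30.208946228027344, 42.69307327270508), 77.6162338256836) 84.00912108887653
wrist above 33541
wrist foot top 906 ((548.321044921875, 225.73362731933594), (18.00374984741211, 24.41983413696289), 77.16454315185547)
top disc top n 314 ((563.9818115234375, 225.02398681640625), 48.970088958740234)
top above 485
```

View pics/wrist_b.png

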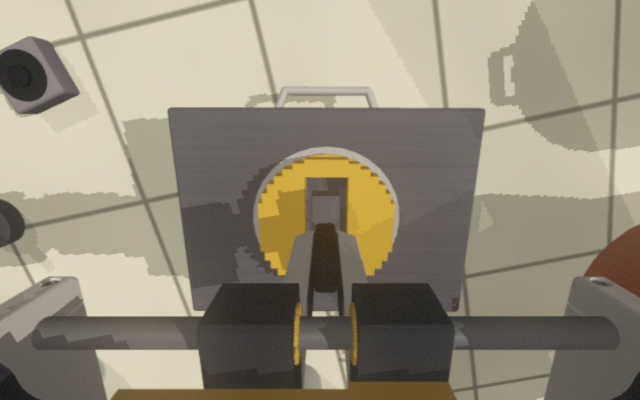

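The far end of the foot lies inside the slot with play at the end and both sides (foot centre col 326, slot cols 305–348). Inserting now.

>>> arm_command:
  plan:
    - [-1,0,0,0.006,0]
    - [-1,0,0,0.006,0]
    - [-1,0,0,0.005,0]
    - [-1,0,0,0.003,0]
    - [-1,0,0,0.002,0]
    - [-1,0,0,0,0]

```text
clock: 11.75
eef_pos: [565.5, 223.7, 104.5]
eef_rot: [3.141, 0.0, 2.931]
wrist_force: [-5.4, -2.0, 9.3]
finger_gap: 11.8
finger_force: 30.0
```

The key is home: 104.5 − 20.5 = 84, which is the floor height. Now the clockwise turn, which is positive tool roll.

>>> arm_command:
  plan:
    - [-1,0,0,-0.0005,0.1]
    - [-1,0,0,0,0.1]
    - [-1,0,0,0,0.1]
    - [-1,0,0,0,0.1]
    - [-1,0,0,0,0.1]
    - [-1,0,0,0,0.1]
    - [-1,0,0,0,0.1]
    - [-1,0,0,0,0.1]
    - [-1,0,0,0,0.1]
    - [-1,0,0,0,0.1]
    - [-1,0,0,0,0]

```text
clock: 13.12
eef_pos: [565.8, 223.8, 104.5]
eef_rot: [3.14, -0.0, 1.931]
wrist_force: [-0.4, 0.2, 4.2]
finger_gap: 12.4
finger_force: 30.0
```

```bash
python3 -c "
from h import *
to(566,223,104.5,1.726);print(manip.read_state()['moment'])"
```

```text
t 13.125 pos [565.8 223.8 104.5] rot [ 3.14  -0.     1.931] q6 -0.04 q1 0.32 F [-0.4  0.2  4.2] gap 12.357431829059923 ff 30.00058114528656
need mm (current tool axes) [-0.8 -0.1  0. ] roll 0.205
[-0.00802705  0.19813591 -0.08748738]
```

>>> arm_command:
  plan:
    - [-1,0,0,0,0.06]
    - [-1,0,0,0,0.06]
    - [-1,0,0,0,0.04]
    - [-1,0,0,0,0]

```text
clock: 13.62
eef_pos: [565.7, 223.8, 104.5]
eef_rot: [3.141, -0.0, 1.773]
wrist_force: [-0.8, -0.1, 5.2]
finger_gap: 11.6
finger_force: 30.0
```

```bash
python3 -c "
from h import *
to(566,223,104.5,1.726);print(manip.read_state()['moment'])"
```

```text
t 13.625 pos [565.7 223.8 104.5] rot [ 3.141 -0.     1.773] q6 0.11 q1 0.32 F [-0.8 -0.1  5.2] gap 11.581379973996826 ff 30.00054359436035
need mm (current tool axes) [-0.9  0.1 -0. ] roll 0.047
[-0.01372353  0.24583694 -0.04153099]
```

>>> arm_command:
  plan:
    - [-1,0,0,0,0.03]
    - [-1,0,0,0,0.03]
    - [-1,0,0,0,0]

```text
clock: 14.0
eef_pos: [565.8, 223.8, 104.5]
eef_rot: [3.14, -0.0, 1.713]
wrist_force: [-0.0, 0.2, 5.4]
finger_gap: 11.5
finger_force: 30.0
```

```bash
python3 -c "
from h import *
to(566,223,104.5,1.726);print(manip.read_state()['moment'])"
```

```text
t 14.0 pos [565.8 223.8 104.5] rot [ 3.14  -0.     1.713] q6 0.17 q1 0.32 F [-0.   0.2  5.4] gap 11.512553692104651 ff 30.001533329486847
need mm (current tool axes) [-0.8  0.1 -0. ] roll -0.013
[-0.00613549  0.1257407   0.01653148]
```

>>> arm_command:
  plan:
    - [-1,0,0,0,0.03]
    - [-1,0,0,0,0.03]
    - [-1,0,0,0,0]

```text
clock: 14.38
eef_pos: [565.8, 223.8, 104.5]
eef_rot: [3.14, 0.0, 1.654]
wrist_force: [0.8, -0.5, 4.2]
finger_gap: 12.0
finger_force: 31.1
```

```bash
python3 - <<'E'
from h import *
to(566,223,104.5,1.726);print(manip.read_state()['moment'])
c=eyes.camera('wrist'); cv2.imwrite('pics/w3.png',c['img']); P=cloud(c)
q=P[(abs(P[...,2]-84)<3)&(np.hypot(P[...,0]-566,P[...,1]-223)<48)][:,:2]; print(len(q),cv2.minAreaRect(q.astype(np.float32)))
q=P[(abs(P[...,2]-100)<1.2)&(np.hypot(P[...,0]-566,P[...,1]-223)<34)][:,:2]; print(len(q),cv2.minAreaRect(q.astype(np.float32)))
E
```

```text
t 14.375 pos [565.8 223.8 104.5] rot [3.14  0.    1.654] q6 0.23 q1 0.32 F [ 0.8 -0.5  4.2] gap 12.04575034015819 ff 31.063022017478943
need mm (current tool axes) [-0.8  0.1 -0. ] roll -0.072
[-0.08396819 -0.01008122  0.69086058]
965 ((560.8765258789062, 236.58065795898438), (29.84613800048828, 38.16108322143555), 20.316598892211914)
831 ((566.364013671875, 230.49151611328125), (63.069602966308594, 44.633609771728516), 4.828924179077148)
```

View pics/w3.png

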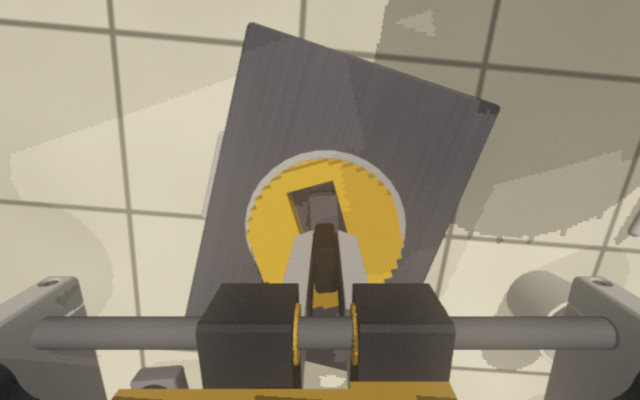

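The moment rose to 0.69 N m, and the slot now lies at 1.925 rad, 1.0 rad past its start, so the disc is at its stop. I'll relax the twist slightly, release and retreat upward.

>>> arm_command:
  plan:
    - [-1,0,0,0,-0.04]
    - [-1,0,0,0,0]
    - [-0.5,0,0,0,0]
    - [-0.2,0,0,0,0]
    - [0,0,0,0,0]
    - [0,0,0,0,0]
    - [0,0,0,-0.02,0]
    - [0,0,0,-0.04,0]
    - [0,0,0,-0.05,0]
    - [0,0,0,-0.05,0]
    - [0,0,0,0,0]
    - [0,0,0,0,0]

```text
clock: 15.92
eef_pos: [565.2, 223.6, 263.0]
eef_rot: [-3.14, 0.0, 1.691]
wrist_force: [0.3, 0.2, -1.2]
finger_gap: 46.7
finger_force: 0.0
```

```bash
python3 - <<'E'
from h import *
to(566,223,104.5,1.726)
c=eyes.camera('wrist'); cv2.imwrite('pics/w4.png',c['img']); P=cloud(c); d=np.hypot(P[...,0]-566,P[...,1]-223)
for n,z,t,r in(('floor',84,3,45),('foot',100.5,1,34),('handle',140,3,34)):
    q=P[(abs(P[...,2]-z)<t)&(d<r)]; print(n,len(q),np.median(q[:,2]) if len(q) else '',cv2.minAreaRect(q[:,:2].astype(np.float32)) if len(q)>5 else '')
E
```

```text
t 15.925 pos [565.2 223.6 263. ] rot [-3.14   0.     1.691] q6 0.2 q1 0.32 F [ 0.3  0.2 -1.2] gap 46.72304596935301 ff 0.0
need mm (current tool axes) [ -0.7   0.9 158.5] roll -0.035
floor 708 84.03099831517073 ((566.6824340820312, 221.5674591064453), (30.04334831237793, 73.11943817138672), 20.353185653686523)
foot 226 99.94751550769885 ((562.3989868164062, 223.36770629882812), (59.5460319519043, 42.46564483642578), 79.95539093017578)
handle 288 139.34953802473075 ((566.6243896484375, 222.7996063232422), (11.263254165649414, 25.940736770629883), 7.017490386962891)
```

View pics/w4.png

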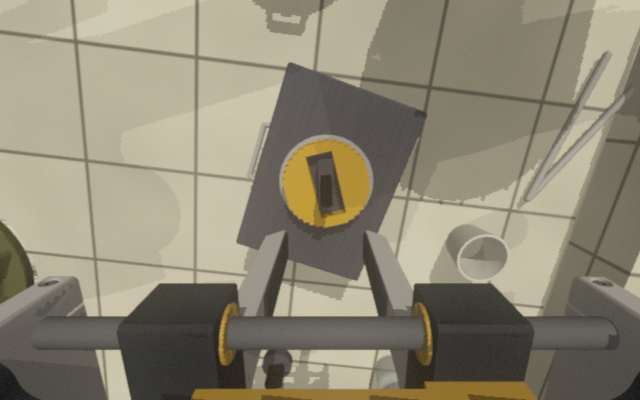

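The key stands upright and home in the slot at (326,185), with its handle top at about 140 mm. The slot sits at 1.926 rad (turned 1.0), and the gripper is clear.

```bash
python3 -c "
from cell import ticket
print(ticket.sign_off())"
```

```text
the job is handed in; nothing more can be done
None
```

The flat key is fully home in the lock and turned clockwise 1.0 rad to the stop; I left it standing there with the gripper clear and handed the job in at about 16 s.

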